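# Slide the tall varnish bottle into its stall

## Task

With the fingertips, gently push the tall amber varnish bottle, low on its body, so that it slides upright across the cutting mat into the open-fronted wooden stall, fully home against the stall's back wall. Never lift it, tip it, or let the fingers touch its shoulder, neck or cap, and leave the green bottle, the roll of tape and the wooden block where they are.

Things in the scene. Friction and masses are not known exactly. Their poses are not given: they have to be found in the camera images.
- amber: tall amber-brown bottle with white paper band and black cap, 0.25 to 0.43 kg, standing loose on the mat; 192 mm tall: a straight round body 52 mm in diameter from foot to 80 mm, a shoulder narrowing to a 22 mm neck at 108 mm, a 25 mm cap. Origin: centre of its underside; z up its axis. It slides when pushed below about 35 mm from its foot and can topple when pushed high
- amber_neck: the shoulder, neck and cap of the amber bottle, rigid part of it, from 80 to 192 mm above its foot; not to be touched by the fingers. Origin: centre of the bottle's underside, z up
- stall: fixed three-sided wooden stall, no floor, walls 35 mm high, 12 mm thick. Origin: on the mat, where the bottle's centre stands when fully home, 27 mm before the back wall's inner face. +x points from the open mouth to the back wall, so the bottle enters along +x; y across, z up. 72 mm wide inside, with straight side walls from the back wall to x = -15 mm. Its mouth faces roughly to the robot's left (+y)
- stall_mouth (a point): centre of the stall's open mouth, on the mat, 45 mm before the stall's origin along its -x. Here the mouth is about 117 mm wide: two darker wings, 35 mm high, flare out at 34 degrees from the side walls' ends to here. Axes as the stall's
- green: the dark green bottle with white cap, same shape and size as the amber one, standing clear of the bottle's way; bystander. Origin: centre of its underside
- tape: roll of cream masking tape lying flat, 90 mm outside diameter, 24 mm high; bystander. Origin: centre of its underside
- block: loose pale wooden block 100 x 55 x 24 mm lying flat between the stall and the robot; bystander. Origin: centre of its underside, x along its length
- mat: fixed green cutting mat with a pale grid, 560 mm (x) by 840 mm (y), 3 mm thick; everything stands on its top, 3 mm above the bench. Origin: centre of its underside, on the bench top (z = 0)
There are look-alikes about, which are no part of the job. Of the things that look like the amber, take the one that is farthest from the robot's base at the start. What is shaped like the stall but blue is not meant.

How it is judged:
By the outcome, as a careful person would: the job done as asked, in the order asked, and still so for the second after the job is handed in, with the robot touching nothing.
It also fails if it takes over 69 s, if anything falls off the work surface, if the arm or the gripper's body presses on something with over 40 N, if the wrist force passes 120 N, or if a joint passes its speed limit or range.

## Robot

A 6-joint arm with a two-finger parallel gripper is mounted at the origin on the work surface. World frame = base frame: x ahead of the robot, y to its left, z up, the work surface at z = 0. Lengths are in m, angles in rad, forces in N, time in s.
With the tool pointing down it reaches from about 0.3 to 0.875 m from the base axis. Payload 6.4 kg.
Tool frame: the origin (TCP) lies where the fingers leave the gripper's body, on its centre line; the fingertips stand finger_overhang ahead of it and the grasp point (between the pads) lies 45 mm ahead of it (finger_overhang is the distance from the TCP to the fingertips, in m); z points along the fingers, y is the direction in which the jaws open and shut (so a half turn about z gives the same grasp; the last joint's range is limited). The gripper opens to 88 mm and grips with 3 to 60 N. Pads are 18 mm wide; open, the fingers measure 123 mm over their backs; the gripper's body (75 mm by 187 mm) begins 45 mm behind the grasp point.
Start: joints at [1.108, 0.181, 1.607, -0, 1.354, -0.206], TCP at [0.146, 0.556, 0.303] pointing down, gripper open.
Joint ranges: [-2.99, 2.99], [-0.89, 2.07], [0.3, 2.58], [-1.14, 4.28], [0, 2.63], [-3.12, 3.12]. Speed limits (rad/s): [2.57, 2.57, 3.01, 3.14, 3.14, 3.14].

## Interface

Orientations are given as a rotation vector (axis times angle).
In Python, from station import * gives the robot as it stands. Calls block until the motion is done:
- movep(position, orientation): joint-space move of the TCP to a pose.
- move_l(position, rate=0.15, ori=None): straight line of the TCP; ori=None keeps the orientation; rate is the mean speed in m/s.
- set_joints(angles): joint-space move.
- open_jaws() and clamp(strength=None): open the fingers fully, or close them until they stop; strength is the grip in N (None keeps the last).
- dwell(seconds).
- inverse_kinematics(position, orientation): joint angles nearest the present ones, or None.
- get_obs(): the state.
- grab_frame(name): name is "scene" or "top" or "wrist"; returns (picture, depth): 420x560x3 uint8, red, green, blue; 420x560 float32, m along the optical axis (not along the pixel's ray), 0 where there is no reading.
- get_calibration(name): a dict with "vertical_fov" (degrees; the focal length in pixels is half the picture's height over the tangent of half this angle, whatever the lens; pixels are square), "cx", "cy" (the principal point, pixels), "xyz" and "rotation" of the camera in the world. Camera axes: x right, y down, z forward; pixel columns grow to the right and rows downward; lengths in m; the calibration is good to about 2 mm. A picture is of the moment at which its call begins: read the wrist's pose just before it. get_calibration takes no time and is no camera call; for the wrist camera it gives the pose at the moment of the call.
A pose or a line that the arm cannot do raises IKError and nothing moves.
- sign_off(): hands the job in, once; it reports no verdict.
The state is a dict: "clock": time; "joint_positions": joint angles; "dq": joint speeds; "joint_torque": joint torques, N m; "position": TCP position; "tcp_rot": TCP orientation; "ft_force": force on the tool from outside, world axes, zero at the start; "wrist_torque": the same for the moment, N m; "opening": finger opening in m.
Only numpy, scipy, OpenCV 4.12 (cv2) and the standard library are available. Lean on these libraries where they do the work, as an engineer would, in place of code of your own. Each camera call takes 0.05 s, during which the arm holds its last target. There are 200 camera calls.

## Working session

There is one attempt and no reset: what is moved stays moved. The work goes in short steps, each a Python script; the robot and the scene stay as the last script left them, time stands still between calls to the robot, and variables do not carry over. Pictures are saved under pics/ and viewed, about 8 in all and at most 12, crops included, and the job is handed in when it is done.

```bash
mkdir -p pics; ls
python3 - <<'E'
from station import *
import cv2,numpy as np
for n in ("scene","top"):
    p,d=grab_frame(n); np.savez(f"pics/{n}0.npz",p=p,d=d)
    cv2.imwrite(f"pics/{n}0.png",p[:,:,::-1]); print(n,get_calibration(n),(d==0).mean())
o=get_obs();print(o); 
try: print(finger_overhang)
except Exception as e: print(e)
E
```

```text
pics
scene {'vertical_fov': 56.151904729216035, 'cx': 283.0997651273088, 'cy': 206.19207056741215, 'xyz': array([ 1.06062909, -0.20360937,  0.9494102 ]), 'rotation': array([-2.13670401, -1.5158707 ,  0.46633113])} 0.004085884353741497
top {'vertical_fov': 42.58537846418711, 'cx': 283.2608985452079, 'cy': 209.87771545596456, 'xyz': array([ 0.24219772, -0.01611582,  1.51049611]), 'rotation': array([-2.16619458,  2.11057548, -0.15708967])} 0.004098639455782313
{'clock': 0.1, 'joint_positions': array([ 1.10769369e+00,  1.81466218e-01,  1.60789255e+00,  2.19312136e-05,
        1.35380937e+00, -2.06313833e-01]), 'dq': array([-2.49975118e-04, -1.59569423e-03, -4.09540494e-03, -9.60893879e-05,
       -1.73174432e-03, -2.12415112e-05]), 'joint_torque': array([-5.55969632e-05, -4.34820306e+01, -3.42693579e+01,  7.04827323e-02,
        3.41525394e-02, -2.77506274e-06]), 'position': array([0.14584821, 0.5558024 , 0.30190793]), 'tcp_rot': array([-4.02193988e-01, -3.11519830e+00,  2.32598468e-03]), 'ft_force': array([ 0.67795953,  0.8219624 , -0.25627574]), 'wrist_torque': array([0.02146075, 0.01381636, 0.04097901]), 'opening': 0.08795386224793036}
0.064
```

View pics/scene0.png

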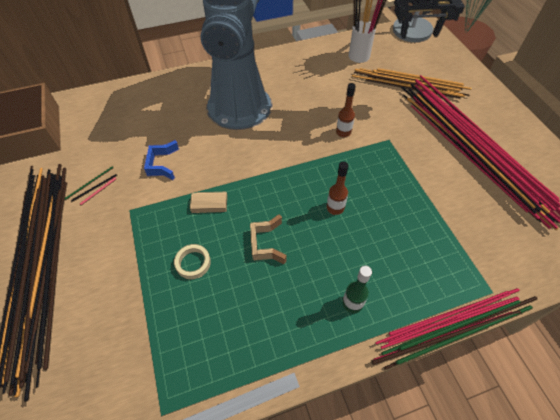

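View pics/top0.png

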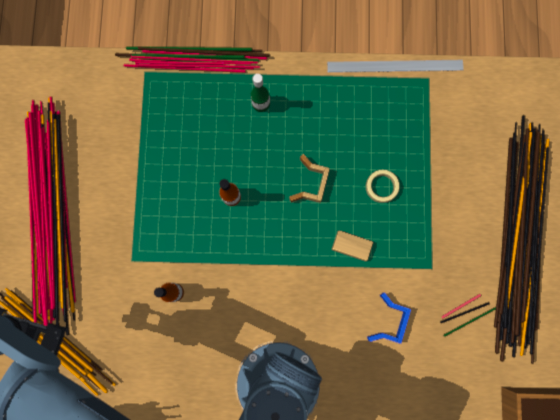

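Two amber look-alikes: top px (229,193) on the mat, scene (338,195), and top (170,292) off the mat, scene (345,120). The base is at top (275,385), so the one on the mat is farthest and is the one meant. The wooden stall is at top (312,180). The blue one at (392,318) is the decoy. Next I measure and confirm with a crop.

```bash
cat > h.py <<'E'
import numpy as np, cv2
from scipy.spatial.transform import Rotation as R
from scipy.optimize import least_squares
def cloud(d,c):
    f=d.shape[0]/2/np.tan(np.radians(c["vertical_fov"])/2)
    v,u=np.mgrid[:d.shape[0],:d.shape[1]]
    P=np.stack([(u-c["cx"])/f*d,(v-c["cy"])/f*d,d],-1)
    W=P@R.from_rotvec(c["rotation"]).as_matrix().T+c["xyz"]
    W[d==0]=np.nan
    return W
def hsv(p): return cv2.cvtColor(p,cv2.COLOR_RGB2HSV)
def circ(xy,r):  # fixed-radius robust circle
    return least_squares(lambda c:np.hypot(*(xy-c).T)-r,xy.mean(0),loss="soft_l1",f_scale=.002).x
E
python3 - <<'E'
from station import *
from h import *
C={}
for n in("scene","top"):
    z=np.load(f"pics/{n}0.npz");W=cloud(z["d"],get_calibration(n));H=hsv(z["p"]);C[n]=(W,H)
    boxes=dict(stall=(245,212,292,268) if n=="scene" else (285,150,335,207),
      amber=(322,160,355,220) if n=="scene" else (215,175,245,210),
      amber2=(333,82,360,140) if n=="scene" else (150,280,188,304),
      green=(340,262,376,315) if n=="scene" else (245,72,275,114),
      block=(188,188,232,218) if n=="scene" else (328,228,378,264),
      tape=(170,240,215,283) if n=="scene" else (362,166,404,206))
    for k,(a,b,c,d) in boxes.items():
        w=W[b:d,a:c].reshape(-1,3);h=H[b:d,a:c].reshape(-1,3)
        ok=np.isfinite(w[:,0])
        if k in("amber","amber2","green"):
            m=ok&(w[:,2]>.02)&(w[:,2]<.075);c0=circ(w[m,:2],.026)
            res=np.hypot(*(w[m,:2]-c0).T)
            t=ok&(w[:,2]>.12);print(n,k,"circ",c0.round(4),"r",np.median(res).round(4),m.sum(),"neck",np.median(w[t],0).round(4),"top",np.nanmax(w[:,2]).round(3))
        elif k=="stall":
            m=ok&(w[:,2]>.03)&(w[:,2]<.045);np.save(f"pics/stall_{n}.npy",w[m]);print(n,k,m.sum(),np.median(w[m],0).round(4),"lo/hi",w[m].min(0).round(4),w[m].max(0).round(4))
        else:
            m=ok&(w[:,2]>.02)&(w[:,2]<.035);print(n,k,m.sum(),((w[m].min(0)+w[m].max(0))/2).round(4),w[m].min(0).round(3),w[m].max(0).round(3))
    mm=(W[...,2]<.012)&(C[n][1][...,0]>65)&(C[n][1][...,0]<95)&(C[n][1][...,1]>120)
    print("mat z",np.nanmedian(W[...,2][mm]))
p=np.load("pics/top0.npz")["p"]
a=cv2.resize(p[140:220,210:340],None,fx=6,fy=6,interpolation=cv2.INTER_CUBIC)
cv2.imwrite("pics/crop.png",a[:,:,::-1])
# stall outline plot in world coords (both views)
im=np.full((520,600,3),255,np.uint8)
s={n:np.load(f"pics/stall_{n}.npy") for n in("top","scene")};o=s["top"][:,:2].mean(0)
for n,col in(("top",(0,0,255)),("scene",(255,0,0))):
    for q in s[n]:
        x=int(300-(q[1]-o[1])*3000);y=int(260-(q[0]-o[0])*3000);cv2.circle(im,(x,y),2,col,-1)
print("o",o);cv2.imwrite("pics/stallplot.png",im)
E
```

```text
scene stall 449 [ 0.5602 -0.0851  0.0368] lo/hi [ 0.4997 -0.1253  0.03  ] [ 0.6311 -0.0183  0.0417]
scene amber circ [0.5109 0.1467] r 0.026 208 neck [0.5183 0.1424 0.1729] top 0.197
scene amber2 circ [0.2391 0.2944] r 0.026 205 neck [0.2473 0.2898 0.1679] top 0.195
scene green circ [0.7888 0.0723] r 0.026 185 neck [0.7942 0.0672 0.1831] top 0.198
scene block 580 [ 0.3812 -0.194   0.0255] [ 0.341 -0.248  0.02 ] [ 0.421 -0.14   0.031]
scene tape 418 [ 0.5514 -0.2783  0.0257] [ 0.507 -0.322  0.02 ] [ 0.596 -0.234  0.031]
mat z 0.0020498620672140255
top stall 408 [ 0.547  -0.0889  0.0378] lo/hi [ 0.4999 -0.1281  0.0301] [ 0.6287 -0.0209  0.0447]
top amber circ [0.5099 0.1448] r 0.026 72 neck [0.5056 0.1423 0.1932] top 0.202
top amber2 circ [0.2382 0.2923] r 0.026 74 neck [0.2374 0.2868 0.1902] top 0.198
top green circ [0.7882 0.0707] r 0.026 118 neck [0.7808 0.0695 0.1877] top 0.202
top block 716 [ 0.3794 -0.1963  0.0275] [ 0.34 -0.25  0.02] [ 0.418 -0.142  0.035]
top tape 354 [ 0.5483 -0.2792  0.0275] [ 0.504 -0.323  0.02 ] [ 0.592 -0.235  0.035]
mat z 0.003612684809652711
o [ 0.55331619 -0.08458825]
```

View pics/crop.png

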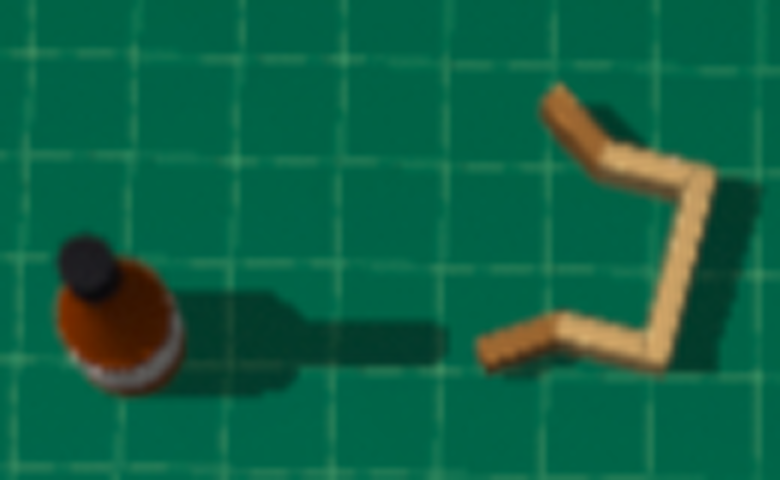

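View pics/stallplot.png

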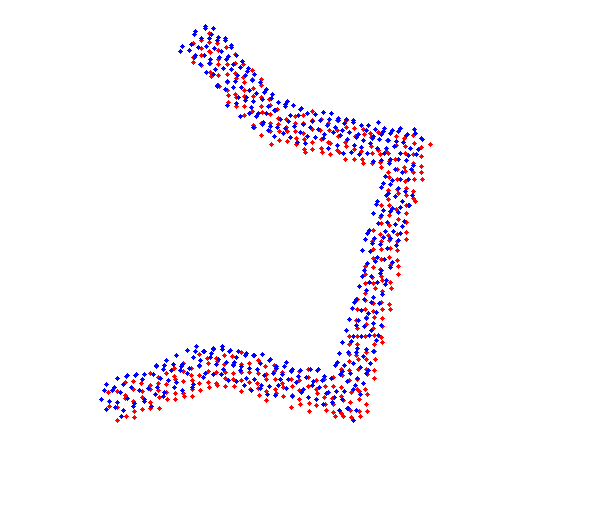

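The crop confirms it: amber bottle with white band and black cap at crop (120,320), pale stall with two darker wings at (620,240). The plot shows two views agreeing within 2 to 3 mm, with the back wall about 95 mm outside (72+24 expected). The fingers must be tilted about 45°, so that the gripper's body stays behind the shoulder. I'll push first in +x onto the stall's axis, then along the axis.

```bash
cat >> h.py <<'E'
def ori(head,tilt,flip=1):
    h=np.array([np.cos(head),np.sin(head),0]);z=np.sin(tilt)*h-np.cos(tilt)*np.array([0,0,1])
    y=flip*np.cross([0,0,1],h);return R.from_matrix(np.stack([np.cross(y,z),y,z],1)).as_rotvec()
def tcp(contact,head,tilt,L=.064,half=.009):
    """TCP for the tip's leading edge at contact (x,y,z)"""
    h=np.array([np.cos(head),np.sin(head),0]);k=np.array([0,0,1.])
    tip=np.asarray(contact)-half*(np.cos(tilt)*h+np.sin(tilt)*k)
    return tip-L*(np.sin(tilt)*h-np.cos(tilt)*k)
E
python3 - <<'E'
from station import *
from h import *
P=[]
for n in("top","scene"):
    w=np.load(f"pics/stall_{n}.npy");w=w[w[:,2]>.033,:2]
    th=np.radians(-102);o=np.array([.556,-.078])
    for i in range(5):
        ex=np.array([np.cos(th),np.sin(th)]);ey=np.array([-ex[1],ex[0]])
        l=np.c_[(w-o)@ex,(w-o)@ey]
        b=l[(abs(l[:,0]-33)<1e9)&(abs(l[:,0]-.033)<.011)&(abs(l[:,1])<.030)]
        s=[l[(abs(l[:,1]-g*.042)<.011)&(l[:,0]>-.010)&(l[:,0]<.022)] for g in(1,-1)]
        lb=np.polyfit(b[:,1],b[:,0],1);ls=[np.polyfit(q[:,0],q[:,1],1) for q in s]
        dth=(-lb[0]*.072+(ls[0][0]+ls[1][0])*.037)/.146
        dx=np.polyval(lb,0)-.033;dy=np.mean([q[:,1].mean() for q in s])
        o=o+dx*ex+dy*ey;th+=dth
    print(n,o.round(4),np.degrees(th).round(2),"sep",[q[:,1].mean().round(4) for q in s],"slopes",np.round([-lb[0],ls[0][0],ls[1][0]],3));P.append([*o,th])
o=np.mean(P,0);np.save("stall.npy",o)
a=np.array([.5105,.1457]);ex=np.array([np.cos(o[2]),np.sin(o[2])])
# heading 0 push until on axis
s=np.cross(a-o[:2],ex);print("lateral offset",s, "axis x at y",o[0]+ex[0]/ex[1]*(a[1]-o[1]))
print(get_obs()["position"])
for f in(1,-1):
  for t in(40,45,50):
    for hd,c in((0,[.44,.1457,.1]),(0,[.46,.1457,.025]),(0,[.58,.1457,.025]),(o[2],[.62,.20,.1]),(o[2],[.62,.20,.025]),(o[2],[*(o[:2]-.026*ex),.025])):
        q=inverse_kinematics(tcp(c,hd,np.radians(t)),ori(hd,np.radians(t),f));print(f,t,round(hd,2),None if q is None else np.round(q,2))
E
```

```text
top [ 0.5549 -0.079 ] -103.68 sep [np.float64(0.0421), np.float64(-0.0421)] slopes [ 0.009 -0.013 -0.005]
scene [ 0.5575 -0.0779] -103.57 sep [np.float64(0.0419), np.float64(-0.0419)] slopes [-0.001 -0.004  0.005]
lateral offset 0.09723474512567128 axis x at y 0.610550907936619
[0.14584821 0.5558024  0.30190793]
1 40 0 [ 0.12 -0.16  2.48 -0.53  0.15 -0.95]
1 40 0 [0.11 0.18 2.43 3.55 0.18 1.26]
1 40 0 [0.07 0.35 2.17 3.73 0.09 1.04]
1 40 -1.81 [ 0.39  0.84  1.12 -0.55  1.63  0.72]
1 40 -1.81 [ 0.39  0.94  1.11 -0.55  1.55  0.77]
1 40 -1.81 [ 0.05  0.68  1.58 -0.72  1.21  0.67]
1 45 0 None
1 45 0 [0.12 0.24 2.46 3.39 0.34 1.42]
1 45 0 [0.08 0.38 2.2  3.38 0.23 1.39]
1 45 -1.81 [ 0.41  0.89  1.07 -0.61  1.7   0.73]
1 45 -1.81 [ 0.41  1.    1.05 -0.6   1.62  0.78]
1 45 -1.81 [ 0.08  0.73  1.55 -0.78  1.27  0.72]
1 50 0 [ 0.14 -0.09  2.56  3.63  0.22  1.18]
1 50 0 [0.12 0.31 2.48 3.33 0.52 1.48]
1 50 0 [0.08 0.42 2.23 3.31 0.39 1.47]
1 50 -1.81 [ 0.43  0.95  1.02 -0.66  1.76  0.74]
1 50 -1.81 [ 0.43  1.05  1.   -0.65  1.69  0.79]
1 50 -1.81 [ 0.11  0.78  1.52 -0.84  1.33  0.76]
-1 40 0 [
[... 271 characters left out ...]
 -2.48]
-1 45 0 None
-1 45 0 [ 0.12  0.24  2.46  3.39  0.34 -1.72]
-1 45 0 [ 0.08  0.38  2.2   3.38  0.23 -1.75]
-1 45 -1.81 [ 0.41  0.89  1.07 -0.61  1.7  -2.41]
-1 45 -1.81 [ 0.41  1.    1.05 -0.6   1.62 -2.36]
-1 45 -1.81 [ 0.08  0.73  1.55 -0.78  1.27 -2.42]
-1 50 0 [ 0.14 -0.09  2.56  3.63  0.22 -1.96]
-1 50 0 [ 0.12  0.31  2.48  3.33  0.52 -1.66]
-1 50 0 [ 0.08  0.42  2.23  3.31  0.39 -1.67]
-1 50 -1.81 [ 0.43  0.95  1.02 -0.66  1.76 -2.4 ]
-1 50 -1.81 [ 0.43  1.05  1.   -0.65  1.69 -2.35]
-1 50 -1.81 [ 0.11  0.78  1.52 -0.84  1.33 -2.38]<stdin>:20: DeprecationWarning: Arrays of 2-dimensional vectors are deprecated. Use arrays of 3-dimensional vectors instead. (deprecated in NumPy 2.0)
```

```bash
python3 - <<'E' 2>/dev/null
from station import *
from h import *
o=np.load("stall.npy");a=np.array([.5105,.1457]);ex=np.array([np.cos(o[2]),np.sin(o[2])]);ey=np.array([-ex[1],ex[0]])
for hd in(-30,-45,-55,-62,-70):
  r=np.radians(hd);h=np.array([np.cos(r),np.sin(r)])
  L=-((a-o[:2])@ey)/(h@ey);e=a+L*h
  print(hd,"push",L.round(3),"end",e.round(3),"before origin",-((e-o[:2])@ex).round(3))
  for t in(45,52):
    T=np.radians(t)
    for c in([*(a-.07*h),.16],[*(a-.07*h),.024],[*(e-.026*h),.024]):
      p=tcp(c,r,T);q=inverse_kinematics(p,ori(r,T,1));z=R.from_rotvec(ori(r,T,1)).as_matrix()[:,2]
      print("  ",t,p.round(3),"0.2 back",(p-.2*z).round(3),None if q is None else np.round(q,2))
E
```

```text
-30 push 0.101 end [0.598 0.095] before origin 0.179
   45 [0.405 0.207 0.199] 0.2 back [0.283 0.277 0.34 ] [ 0.55  0.02  2.19 -1.04  0.8   0.22]
   45 [0.405 0.207 0.063] 0.2 back [0.283 0.277 0.204] None
   45 [0.531 0.134 0.063] 0.2 back [0.409 0.205 0.204] None
   52 [0.401 0.209 0.192] 0.2 back [0.265 0.287 0.315] None
   52 [0.401 0.209 0.056] 0.2 back [0.265 0.287 0.179] None
   52 [0.527 0.136 0.056] 0.2 back [0.391 0.215 0.179] None
-45 push 0.114 end [0.591 0.065] before origin 0.148
   45 [0.425 0.232 0.199] 0.2 back [0.325 0.332 0.34 ] [ 0.61  0.19  2.   -0.95  1.03  0.37]
   45 [0.425 0.232 0.063] 0.2 back [0.325 0.332 0.204] [ 0.61  0.49  2.   -1.13  0.88  0.69]
   45 [0.536 0.12  0.063] 0.2 back [0.436 0.22  0.204] None
   52 [0.421 0.235 0.192] 0.2 back [0.31  0.346 0.315] [ 0.67  0.25  2.   -1.08  1.09  0.52]
   52 [0.421 0.235 0.056] 0.2 back [0.31  0.346 0.179] None
   52 [0.533 0.123 0.056] 0.2 back [0.422 0.235 0.179] None
-55 push 0.13 end [0.585 0.04 ] before origin 0.121
   45 [0.441 0.245 0.199] 0.2 back [0.36  0.361 0.34 ] [ 0.62  0.29  1.88 -0.88  1.17  0.4
[... 859 characters left out ...]
ck [0.377 0.396 0.179] [ 0.66  0.68  1.75 -0.99  1.18  0.8 ]
   52 [0.541 0.089 0.056] 0.2 back [0.467 0.228 0.179] None
-70 push 0.176 end [ 0.571 -0.019] before origin 0.061
   45 [0.469 0.26  0.199] 0.2 back [0.421 0.393 0.34 ] [ 0.6   0.43  1.69 -0.78  1.36  0.56]
   45 [0.469 0.26  0.063] 0.2 back [0.421 0.393 0.204] [ 0.6   0.66  1.68 -0.83  1.19  0.73]
   45 [0.544 0.054 0.063] 0.2 back [0.496 0.187 0.204] [ 0.2   0.58  1.84 -1.06  0.93  0.61]
   52 [0.467 0.264 0.192] 0.2 back [0.414 0.412 0.315] [ 0.64  0.49  1.66 -0.87  1.42  0.63]
   52 [0.467 0.264 0.056] 0.2 back [0.414 0.412 0.179] [ 0.64  0.73  1.64 -0.91  1.28  0.81]
   52 [0.543 0.058 0.056] 0.2 back [0.489 0.206 0.179] None
```

```bash
cat >> h.py <<'E'
def see(g,cal,amber_near,save=None):
    """amber body centre from both fixed cameras, near an (x,y) guess"""
    out=[]
    for n in("top","scene"):
        p,d=g(n);W=cloud(d,cal(n));H=hsv(p)
        m=(W[...,2]>.02)&(W[...,2]<.08)&(np.hypot(W[...,0]-amber_near[0],W[...,1]-amber_near[1])<.05)
        m&=((H[...,0]<14)&(H[...,1]>150))|((H[...,1]<60)&(H[...,2]>120))
        q=W[m][:,:2];c=circ(q,.026) if len(q)>15 else np.full(2,np.nan)
        cap=W[(W[...,2]>.165)&(W[...,2]<.21)&(np.hypot(W[...,0]-amber_near[0],W[...,1]-amber_near[1])<.04)]
        out.append(c);print(n,"body",c.round(4),len(q),"cap",np.median(cap,0).round(3) if len(cap) else None)
        if save: cv2.imwrite(f"pics/{save}_{n}.png",p[:,:,::-1])
    return np.nanmean(out,0)
E
python3 - <<'E'
from station import *
from h import *
clamp(5);T=np.radians(43);r=np.radians(-62);h=np.array([np.cos(r),np.sin(r)])
a=np.array([.5105,.1457])
go=lambda d,z:tcp([*(a-d*h),z],r,T)
movep(go(.09,.20),ori(r,T,1));print(get_obs()["opening"],get_obs()["clock"])
move_l(go(.09,.025),.12);move_l(go(.040,.025),.08);f0=get_obs();print(f0["ft_force"],f0["position"],go(.04,.025))
print(see(grab_frame,get_calibration,a,"pre"),get_obs()["clock"])
p,_=grab_frame("wrist");cv2.imwrite("pics/pre_w.png",p[:,:,::-1])
a0=cv2.imread("pics/pre_scene.png")[130:290,220:420];cv2.imwrite("pics/pre_both.png",cv2.resize(a0,None,fx=3.5,fy=3.5,interpolation=cv2.INTER_CUBIC))
E
```

```text
0.000816918638009105 3.0333
[-0.50501567  0.19136465  0.9370695 ] [0.46819469 0.22522202 0.06564324] [0.46813954 0.22536843 0.06566865]
top body [nan nan] 10 cap [0.507 0.143 0.194]
scene body [0.5109 0.147 ] 112 cap [0.517 0.143 0.19 ]
[0.51086287 0.14699034] 5.5167
```

View pics/pre_both.png

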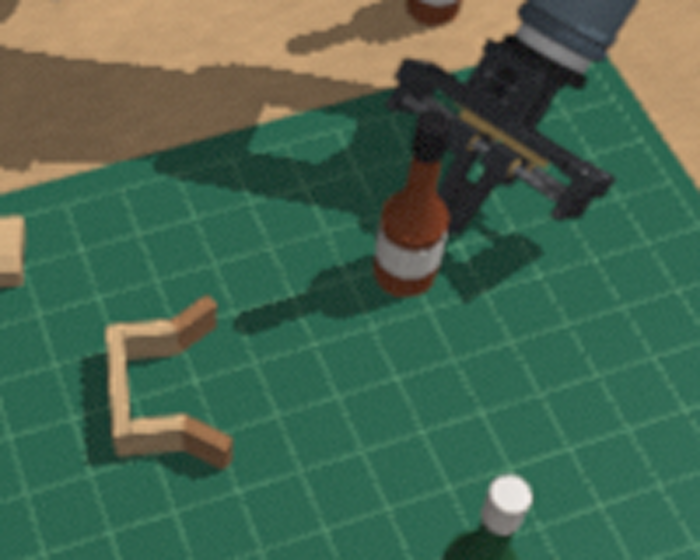

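The picture shows the closed fingers low behind the bottle (crop (405,250)), with the body clear of neck and shoulder. I'll push a short way first to see how it tracks.

Run:
```python
from station import *
from h import *
T=np.radians(43);r=np.radians(-62);h=np.array([np.cos(r),np.sin(r)]);a=np.array([.5105,.1457])
o=np.load("stall.npy");S=np.array([.5575,-.0779]);ex=np.array([np.cos(o[2]),np.sin(o[2])]);ey=np.array([-ex[1],ex[0]])
go=lambda d,z:tcp([*(a-d*h),z],r,T)
for d in(.0,-.05,-.085):
    move_l(go(d,.025),.035);s=get_obs();print(s["ft_force"].round(2),s["clock"])
    b=see(grab_frame,get_calibration,a-(d+.026 if d<0 else 0.026)*h+.052*h,"p1")
    c=(a-d*h);print(d,"b",b.round(4),"ahead of contact",((b-c)@h).round(4),"lat",np.dot(b-c,[-h[1],h[0]]).round(4),"stall frame",((b-S)@ex).round(4),((b-S)@ey).round(4))
```

```text
[-1.09 -0.23  0.46] 6.8583
top body [0.5234 0.1222] 20 cap [0.52  0.12  0.194]
scene body [0.5236 0.1236] 101 cap [0.53  0.12  0.191]
0.0 b [0.5235 0.1229] ahead of contact 0.0262 lat 0.0008 stall frame -0.1871 -0.0804
[-1.44  0.76 -0.83] 8.5333
top body [nan nan] 14 cap [0.543 0.077 0.195]
scene body [0.5472 0.0796] 114 cap [0.553 0.076 0.191]
-0.05 b [0.5472 0.0796] ahead of contact 0.0256 lat 0.0014 stall frame -0.1506 -0.0471
[0.19 0.43 0.24] 9.7833
top body [0.5637 0.0467] 17 cap [0.56  0.047 0.194]
scene body [0.5637 0.0484] 126 cap [0.57  0.045 0.192]
-0.085 b [0.5637 0.0475] ahead of contact 0.0266 lat 0.0009 stall frame -0.1234 -0.0235
```

Run:
```python
from station import *
from h import *
T=np.radians(43);r=np.radians(-62);h=np.array([np.cos(r),np.sin(r)]);a=np.array([.5105,.1457])
o=np.load("stall.npy");S=np.array([.5575,-.0779]);r2=o[2];ex=np.array([np.cos(r2),np.sin(r2)]);ey=np.array([-ex[1],ex[0]])
go=lambda d,z:tcp([*(a-d*h),z],r,T)
move_l(go(-.1206,.025),.035);move_l(go(-.05,.025),.1);move_l(go(-.04,.12),.15)
b=see(grab_frame,get_calibration,np.array([.58,.018]),"p2")
print("b",b.round(4),"stall",((b-S)@ex).round(4),((b-S)@ey).round(4))
g2=lambda d,z:tcp([*(b-d*ex),z],r2,T)
movep(g2(.10,.12),ori(r2,T,1));move_l(g2(.10,.025),.12);move_l(g2(.045,.025),.08)
print(get_obs()["ft_force"].round(2),get_obs()["clock"])
b=see(grab_frame,get_calibration,b,"p3");print("b",b.round(4),"stall",((b-S)@ex).round(4),((b-S)@ey).round(4))
a0=cv2.imread("pics/p3_scene.png")[130:290,220:420];cv2.imwrite("pics/p3_crop.png",cv2.resize(a0,None,fx=3.5,fy=3.5,interpolation=cv2.INTER_CUBIC))
```

```text
top body [0.5802 0.0153] 19 cap [0.576 0.015 0.195]
scene body [0.5804 0.0168] 119 cap [0.587 0.014 0.192]
b [0.5803 0.016 ] stall -0.0967 0.0
[-0.12 -0.72 -0.24] 15.2083
top body [nan nan] 13 cap [0.576 0.015 0.195]
scene body [0.5803 0.0167] 127 cap [0.586 0.015 0.192]
b [0.5803 0.0167] stall -0.0973 -0.0002
```

View pics/p3_crop.png

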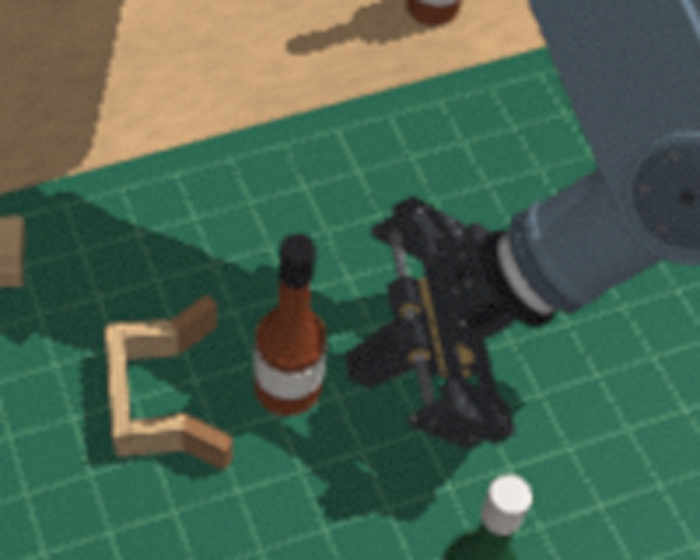

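Bottle at crop (290,340), centred on the stall's axis (offset ~0 mm), fingers right behind it. Now the push home, with small steps at the end watching the force.

Run:
```python
from station import *
from h import *
T=np.radians(43);o=np.load("stall.npy");S=np.array([.5575,-.0779]);r2=o[2];ex=np.array([np.cos(r2),np.sin(r2)]);ey=np.array([-ex[1],ex[0]])
g=lambda x:tcp([*(S+x*ex),.025],r2,T)
for x in(-.085,-.055,-.036):
    move_l(g(x),.035);b=see(grab_frame,get_calibration,S+(x+.026)*ex,"p4");print(x,"stall",((b-S)@ex).round(4),((b-S)@ey).round(4),get_obs()["ft_force"].round(2))
for x in np.arange(-.034,-.019,.001):
    move_l(g(x),.015);F=[]
    for _ in range(5): dwell(.03);F.append(get_obs()["ft_force"])
    f=np.mean(F,0);print(x.round(4),"along",(f[:2]@ex).round(2),f.round(2))
    if f[:2]@ex<-4.5: break
b=see(grab_frame,get_calibration,S,"p5");print("stall",((b-S)@ex).round(4),((b-S)@ey).round(4),get_obs()["clock"])
a0=cv2.imread("pics/p5_scene.png")[130:290,220:420];cv2.imwrite("pics/p5_crop.png",cv2.resize(a0,None,fx=3.5,fy=3.5,interpolation=cv2.INTER_CUBIC))
```

```text
top body [ 0.5723 -0.0204] 24 cap [ 0.569 -0.021  0.195]
scene body [ 0.5721 -0.0192] 133 cap [ 0.579 -0.022  0.192]
-0.085 stall -0.0599 0.0006 [0.9  0.96 0.02]
top body [ 0.5656 -0.0505] 22 cap [ 0.561 -0.051  0.194]
scene body [ 0.5651 -0.0493] 127 cap [ 0.571 -0.051  0.192]
-0.055 stall -0.029 0.001 [ 0.36 -0.04  0.2 ]
top body [ 0.5618 -0.0688] 23 cap [ 0.557 -0.069  0.194]
scene body [ 0.5605 -0.0681] 120 cap [ 0.567 -0.07   0.191]
-0.036 stall -0.01 0.0013 [ 0.09 -0.07  0.19]
-0.034 along -0.79 [-0.13  0.84 -0.12]
-0.033 along -0.99 [0.26 0.96 0.05]
-0.032 along -0.67 [ 0.33  0.61 -0.24]
-0.031 along -0.92 [ 0.18  0.9  -0.09]
-0.03 along -0.89 [ 0.76  0.73 -0.05]
-0.029 along -1.02 [-0.01  1.05 -0.04]
-0.028 along -1.02 [0.23 0.99 0.18]
-0.027 along -1.37 [ 0.94  1.18 -0.32]
-0.026 along -1.38 [ 0.7   1.25 -0.11]
-0.025 along -1.02 [ 0.6   0.9  -0.06]
-0.024 along -1.34 [ 0.24  1.32 -0.29]
-0.023 along -5.12 [1.14 4.99 0.19]
top body [ 0.559  -0.0798] 26 cap [ 0.554 -0.08   0.195]
scene body [ 0.5579 -0.0789] 124 cap [ 0.565 -0.081  0.192]
stall 0.0012 0.0013 24.2083
```

View pics/p5_crop.png

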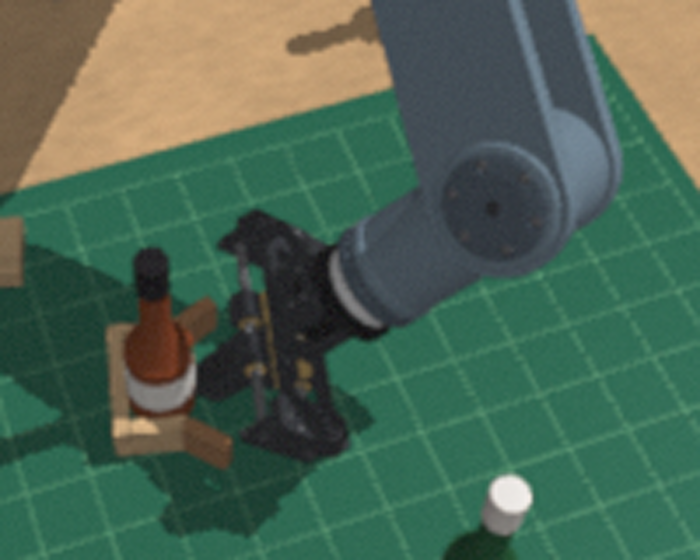

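Bottle upright in the stall (crop (160,350)). The force rose to 5 N at the expected spot, the back wall. Back off, check everything, hand in.

Run:
```python
from station import *
from h import *
T=np.radians(43);o=np.load("stall.npy");S=np.array([.5575,-.0779]);r2=o[2];ex=np.array([np.cos(r2),np.sin(r2)]);ey=np.array([-ex[1],ex[0]])
move_l(tcp([*(S-.10*ex),.025],r2,T),.08);move_l(tcp([*(S-.12*ex),.16],r2,T),.15)
b=see(grab_frame,get_calibration,S,"end");print("stall",((b-S)@ex).round(4),((b-S)@ey).round(4))
p,d=grab_frame("scene");W=cloud(d,get_calibration("scene"))
for k,(x0,y0,x1,y1) in dict(block=(188,188,232,218),tape=(170,240,215,283)).items():
    w=W[y0:y1,x0:x1].reshape(-1,3);w=w[(w[:,2]>.02)&(w[:,2]<.035)];print(k,((w.min(0)+w.max(0))/2).round(4))
w=W[262:315,340:376].reshape(-1,3);w=w[(w[:,2]>.02)&(w[:,2]<.075)];print("green",circ(w[:,:2],.026).round(4))
print(get_obs()["clock"],get_obs()["ft_force"].round(2));cv2.imwrite("pics/end.png",p[:,:,::-1])
```

```text
top body [ 0.5207 -0.0481] 28 cap [ 0.554 -0.081  0.194]
scene body [ 0.5578 -0.079 ] 121 cap [ 0.564 -0.081  0.192]
stall -0.0097 -0.0211
block [ 0.3808 -0.1939  0.0254]
tape [ 0.5515 -0.2782  0.025 ]
green [0.7889 0.0723]
26.5333 [-0.21  0.   -0.73]
```

View pics/end.png

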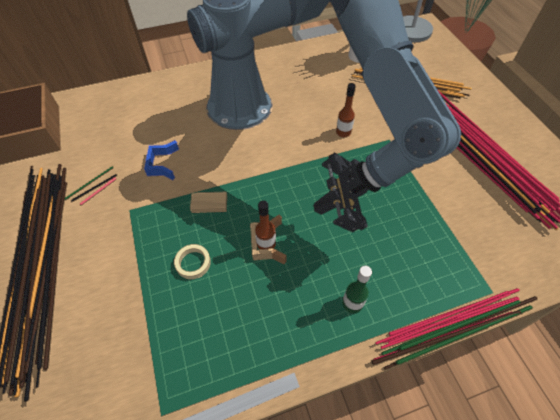

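The bottle stands upright in the stall (scene (265,232)), with the arm clear of it. Green (356,290), tape (192,262) and block (209,202) haven't moved. The top-view body fit is an outlier, probably wood picked up by the colour mask. The cap in that same view is where it was at contact.

```bash
python3 -c "
from station import *
sign_off()"
```

```text
the job is handed in; nothing more can be done
```

The amber bottle is in the wooden stall, upright and against the back wall. I handed the job in shortly after 26.5 s on the robot's clock. I took the amber bottle farther from the base, the one standing on the mat.

**How it was pushed:** I used closed fingertips tilted 43°, touching about 22 mm above the bottle's foot. The first push brought it onto the stall's axis, and the second ran along the axis into the stall.

**Seating:** The force stayed near 1 N, then rose to 5 N where the back wall was expected. I then backed off.

**Last checks:**
- **Bottle position:** After I backed off, the scene camera put the bottle within about 1.5 mm of the fully-home spot, unchanged from when it was pressed home. The cap in both views was within 1 mm of where it stood at contact.
- **Bystanders:** The green bottle, tape and block were each within 1 mm of where they started.

**One check disagreed:** The final top-camera fit of the bottle's body was about 50 mm off. The colour mask probably picked up stall wood, so I disregarded it because the cap in the same view and the scene camera agreed.

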